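# Make up two assembly kits

## Robot

A 7-joint arm with a two-finger parallel gripper is mounted at the origin on the work surface. World frame = base frame: x ahead of the robot, y to its left, z up, the work surface at z = 0. Lengths are in mm, angles in rad, forces in N, time in s.
With the tool pointing down it reaches from about 425 to 875 mm from the base axis. Payload 4.7 kg.
Tool frame: the origin (TCP) lies on the centre line of the jaws, within the pads' length; the fingertips stand 25 mm ahead of it and the grasp point (between the pads) lies 6 mm ahead of it; z points along the fingers, y is the line along which they close (so a half turn about z gives the same grasp; the last joint's range is limited). The gripper opens to 85 mm and grips with 20 to 120 N. Pads are 22 mm wide; open, the fingers measure 114 mm over their backs; the gripper's body (76 mm by 85 mm) begins 54 mm behind the grasp point. The pads swing forward as they close: fully open they stand 13 mm farther back than shut.
Start: joints at [1.269, 0.321, -0.07, 1.45, 0.023, 1.371, -0.057], TCP at [201.856, -617.881, 256.349] pointing down, gripper open.
Joint ranges: [-2.86, 2.86], [-0.3, 2.09], [-1.38, 1.24], [0.06, 2.45], [-1.56, 4.7], [0.09, 2.05], [-2.69, 2.69]. Speed limits (rad/s): [2.57, 2.57, 3.14, 3.14, 3.14, 3.14, 3.14].

## Interface

Orientations are given as a unit quaternion [w, x, y, z].
In Python, from cell import r, cams gives the robot as it stands.
- The arm moves only by the shell command python3 -m creep 'ROWS'. ROWS is text: rows parted by semicolons, each of 7 numbers parted by spaces: the turn, a rotation vector about the world's x, y, z in degrees, then the shift along the world's x, y, z in m, then the closure, from 0 (fully open) to 1 (shut). In form: rx ry rz dx dy dz fingers; .... A call has 1 to 8 rows; each row shifts and turns the commanded pose from where the row before left it; what a row does not reach is not made up. A row lasts 1/12 s, in which the tool goes at most 41.7 mm and 7.16 degrees, less where a joint would pass 70% of its speed; a pose out of reach is approached as far as the arm can. A call with a gripper value outside its range is refused whole. The fingers move at their own pace and stop on an object; the grip force is fixed at half the most. Time passes only in rows, so rows that do not move let the fingers close. It gives the time, the measured TCP pose, the force, the opening and the grip force at its end, in the units of the state.
- r.get_obs(): the state, without advancing time (a new reading comes with each control period).
- cams.grab_frame(name): name is "scene" or "side" or "wrist"; returns a dict with "image" (420x560x3 uint8, red, green, blue), "z_map" (420x560 float32, mm along the optical axis (not along the pixel's ray), 0 where there is no reading), "mtx" (3x3 intrinsics, pixels), "distortion" ([k1, k2, p1, p2, k3] as OpenCV has them; the pictures are not rectified), "origin" and "orientation" of the camera in the world. Camera axes: x right, y down, z forward; pixel columns grow to the right and rows downward; lengths in mm; the calibration is good to about 2 mm. A picture is of the moment at which its call begins.
- r.close_job(): hands the job in; it is judged then, once.
The state is a dict: "time_s": time; "joint_pos": joint angles; "dq": joint speeds; "joint_efforts": joint torques, N m; "tool_pos": TCP position; "ee_rot": TCP orientation; "wrist_force": force on the tool from outside, world axes, zero at the start; "torque": the same for the moment, N m; "width": finger opening in mm; "grasp_force": force on a finger pad.
Only numpy, scipy, OpenCV 4.12 (cv2) and the standard library are available. Lean on these libraries where they do the work, as an engineer would, in place of code of your own. Each camera call takes 0.05 s, during which the arm holds its last target. There are 200 camera calls.

## Task

Make up the two assembly kits from the parts on the mat, lowering each part in rather than dropping it: in the tray with the hold-down bar, slide the spacer plate under the bar right home to the end wall, and lay the largest of the three bearings flat on the floor of the open half. In the partitioned tray, put the gear, hub up, in the large compartment and the smallest bearing and the hexagon nut in the two small compartments, one in each, flat on the floor. The middle-sized bearing, the brass bush and the socket stay where they are on the mat.

Things in the scene. Friction and masses are not known exactly. Their poses are not given: they have to be found in the camera images.
- plate: flat aluminium spacer plate with two holes, 100 mm (its x) by 40 mm (its y) by 8 mm thick, about 0.09 kg; the same either way round. Origin at the centre of its underside. Starts on the mat (3 mm thick). Its x axis lies within 0.5 rad of the world's x.
- bearing_large: the largest of the three ball bearings: steel ring, outside diameter 52 mm, width (height as it lies) 15 mm, bore 25 mm, about 0.13 kg. Bore, holes and grooves are for looks: grip it on the outside. Origin at the centre of its underside, z up along its axis. Starts on the mat (3 mm thick).
- bearing_small: the smallest of the three ball bearings: outside diameter 30 mm, width 9 mm, bore 10 mm, about 0.03 kg. Bore, holes and grooves are for looks: grip it on the outside. Origin at the centre of its underside, z up. Starts on the mat (3 mm thick).
- gear: steel spur gear lying with its hub up: toothed rim 55 mm diameter and 14 mm high, above it the plain round hub, 28 mm diameter, its top 30 mm above the underside; about 0.2 kg. Origin at the centre of its underside, z up. Starts on the mat (3 mm thick).
- nut: steel hexagon nut lying flat, 30 mm across flats (35 mm across corners), 16 mm high, about 0.07 kg. Two of its flats are square to its own x axis, the others at every 60 degrees; it may be turned any way. Origin at the centre of its underside. Starts on the mat (3 mm thick).
- bearing_medium: the middle-sized of the three ball bearings: outside diameter 40 mm, width 12 mm. Not in either kit: stays on the mat. Origin at the centre of its underside.
- bush: brass flanged bush standing flange down: flange 42 mm diameter and 5 mm high, body 30 mm diameter, 32 mm high in all. Not in either kit: stays on the mat. Origin at the centre of its underside.
- socket: steel wrench socket standing upright, 28 mm diameter, 38 mm high. Not in either kit: stays on the mat. Origin at the centre of its underside.
- tray_bar: fixed tray with hold-down bar. 210 (its x) x 120 mm, walls and floor 5, rim 20 (lugs, screws to 30). Origin: centre of underside, +x to the bar end, away from robot. Bar across at x 40..56, z 19..25: 14 mm slot over the floor. Under and behind it a channel, y -30..30, to the end wall at x=100. Plate slides in along +x; home: centre x=50. Open half: x -100..0. A bearing there blocks the plate.
- tray_cells: fixed partitioned tray, no bar. 210 mm (its x) by 120 mm outside, walls and floor 5 mm thick, rim 20 mm high (corner lugs 24). Origin: centre of underside; its x points away from the robot within 0.3 rad. Two partitions across (4 mm thick, tops at 16 mm) at x=-14 and x=44 make three compartments, 110 mm along y: large, x -100..-16, nearest the robot; small, x -12..42; small, x 46..100.
Not all that is in view belongs to the job. What is shaped like the nut but turquoise is not meant.

How it is judged (in metres and radians):
At the end, for the whole second after the job is handed in: Plate flat under the bar, within 0.2 rad of the tray's line, its end under 12 mm from the end wall; largest bearing flat in the open half; gear, hub up, in the large compartment; smallest bearing and nut flat in the two small ones, one each; all at rest; the three others within 30 mm of their start (x of plate in the frame of tray_bar between 0.038 and 0.06 m and y of plate in the frame of tray_bar between -0.015 and 0.015 m and z of each of plate, bearing_large in the frame of tray_bar below 0.01 m and angle between each of plate, bearing_large, gear's own z axis and vertical below 0.12 rad and angle between the x axis of plate and the x axis of tray_bar, either way round below 0.2 rad and x of bearing_large in the frame of tray_bar between -0.1 and -0.015 m and y of bearing_large in the frame of tray_bar between -0.055 and 0.055 m and x of gear in the frame of tray_cells between -0.1 and -0.016 m and y of gear in the frame of tray_cells between -0.055 and 0.055 m and z of gear in the frame of tray_cells below 0.01 m and (((x of bearing_small in the frame of tray_cells between -0.012 and 0.042 m and y of bearing_small in the frame of tray_cells between -0.055 and 0.055 m and z of bearing_small in the frame of tray_cells below 0.01 m and angle between bearing_small's own z axis and vertical below 0.12 rad) and (x of nut in the frame of tray_cells between 0.046 and 0.1 m and y of nut in the frame of tray_cells between -0.055 and 0.055 m and z of nut in the frame of tray_cells below 0.01 m and angle between nut's own z axis and vertical below 0.12 rad)) or ((x of bearing_small in the frame of tray_cells between 0.046 and 0.1 m and y of bearing_small in the frame of tray_cells between -0.055 and 0.055 m and z of bearing_small in the frame of tray_cells below 0.01 m and angle between bearing_small's own z axis and vertical below 0.12 rad) and (x of nut in the frame of tray_cells between -0.012 and 0.042 m and y of nut in the frame of tray_cells between -0.055 and 0.055 m and z of nut in the frame of tray_cells below 0.01 m and angle between nut's own z axis and vertical below 0.12 rad))) and linear speed of each of plate, bearing_large, gear, bearing_small, nut below 0.02 m/s and distance of each of bearing_medium, bush, socket from where it was at the start of the episode below 0.03 m); the robot touches nothing.
It fails at once if the middle-sized bearing is shifted by more than 30 mm (distance of bearing_medium from where it was at the start of the episode above 0.03 m).
It fails at once if the flanged bush is shifted by more than 30 mm (distance of bush from where it was at the start of the episode above 0.03 m).
It fails at once if the socket is shifted by more than 30 mm (distance of socket from where it was at the start of the episode above 0.03 m).
It fails at once if a part is dropped into its tray (faster than 0.65 m/s within 30 mm of the tray's floor, as after a fall of 25 mm or more) ((z of plate in the frame of tray_bar below 0.035 m and horizontal distance between plate and tray_bar below 0.11 m and linear speed of plate above 0.65 m/s) or (z of bearing_large in the frame of tray_bar below 0.035 m and horizontal distance between bearing_large and tray_bar below 0.11 m and linear speed of bearing_large above 0.65 m/s) or (z of gear in the frame of tray_cells below 0.035 m and horizontal distance between gear and tray_cells below 0.11 m and linear speed of gear above 0.65 m/s) or (z of bearing_small in the frame of tray_cells below 0.035 m and horizontal distance between bearing_small and tray_cells below 0.11 m and linear speed of bearing_small above 0.65 m/s) or (z of nut in the frame of tray_cells below 0.035 m and horizontal distance between nut and tray_cells below 0.11 m and linear speed of nut above 0.65 m/s)).
It also fails if it takes over 112 s, if anything falls off the work surface, if the arm or the gripper's body presses on something with over 40 N, if the wrist force passes 120 N, or if a joint passes its speed limit or range.

## Working session

There is one attempt and no reset: what is moved stays moved. The work goes in short steps, Python scripts to look and compute and a shell command to move; the robot and the scene stay as the last step left them, time stands still between calls to the robot, and variables do not carry over. Pictures are saved under pics/ and viewed, at most 14 in all, crops included, and the job is handed in when it is done.

```bash
ls; mkdir -p pics
python3 - <<'E'
from cell import r,cams
import cv2,pickle
d={}
for n in("scene","side","wrist"):
    f=cams.grab_frame(n); d[n]=f
    cv2.imwrite(f"pics/{n}0.png",f["image"][:,:,::-1])
    print(n,f["origin"],f["orientation"],f["mtx"].tolist() if hasattr(f["mtx"],'tolist') else f["mtx"],f["distortion"])
pickle.dump(d,open("d0.pkl","wb"))
print(r.get_obs())
E
```

```text
pics
scene [817.42424611 350.10316011 730.76368738] [-0.09810462  0.31728875  0.90181104 -0.27647816] [[409.1877281612168, 0.0, 281.2553893363953], [0.0, 409.1877281612168, 209.74631989421226], [0.0, 0.0, 1.0]] [0.01451601 0.         0.         0.         0.        ]
side [  -7.63728736 -510.58805208  464.14788138] [-0.46806896  0.79290853 -0.34051445  0.19041379] [[446.2901329258637, 0.0, 284.3840555044257], [0.0, 446.2901329258637, 208.3084867797969], [0.0, 0.0, 1.0]] [0.03777571 0.         0.         0.         0.        ]
wrist [ 269.93784146 -594.60173624  372.78483075] [ 0.11688516  0.80123218 -0.58051702 -0.08581865] [[292.11283222422963, 0.0, 277.6533805213295], [0.0, 292.11283222422963, 208.12434604940543], [0.0, 0.0, 1.0]] [-0.00605659  0.          0.          0.          0.        ]
{'time_s': 0.15, 'joint_pos': array([ 1.26910121,  0.32163471, -0.0700509 ,  1.45136895,  0.02262486,
        1.37078454, -0.05688423]), 'dq': array([-4.19749621e-04, -3.27103292e-03, -4.69908676e-04, -3.46093828e-03,
        9.27778292e-04, -5.93983472e-05,  1.05141058e-03]), 'joint_efforts': array([ 7.21423066e-05, -4.94099414e+01, -3.83070800e-01, -3.14681482e+01,
        1.30276673e-02,  8.42411129e-03, -2.59585590e-06]), 'tool_pos': array([ 201.69427411, -617.54475299,  255.49913232]), 'ee_rot': array([-6.84517636e-04,  9.87558838e-01,  1.57248350e-01, -1.69464191e-04]), 'wrist_force': array([0.93565168, 0.11313605, 0.05010567]), 'torque': array([-0.0137727 , -0.00388662,  0.04664198]), 'grasp_force': 0.0, 'width': 85.31721042164487}
```

View pics/scene0.png

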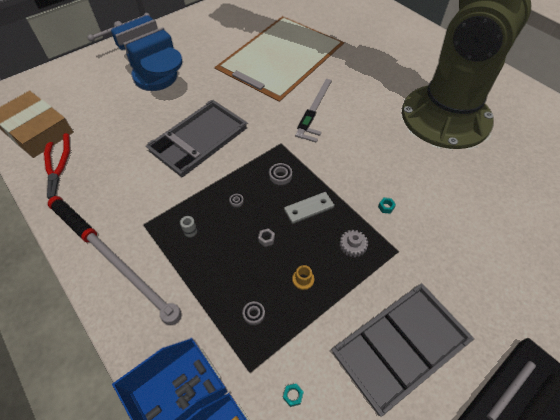

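View pics/side0.png

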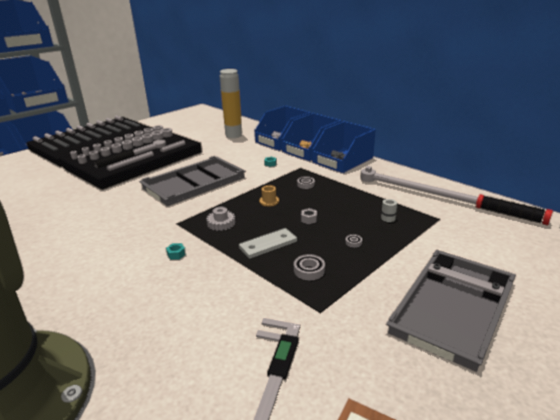

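Scene view: large bearing (281,173), medium (253,312), small (236,200), nut (266,237), gear (354,242), plate (309,207), bush (303,277), socket (188,225), bar tray (198,137), cell tray (402,348). Could be confused: the three bearings with each other, and the nut with turquoise nuts at (387,205) and (293,394); I choose the steel one at (266,237) and check sizes.

```bash
cat > h.py <<'E'
import numpy as np,cv2,pickle
from scipy.spatial.transform import Rotation as R
def rot(f): q=np.array(f["orientation"]); return R.from_quat(q[[1,2,3,0]]).as_matrix()
def rays(f,uv):
    uv=np.asarray(uv,float).reshape(-1,1,2)
    n=cv2.undistortPoints(uv,np.array(f["mtx"]),np.array(f["distortion"])).reshape(-1,2)
    return np.c_[n,np.ones(len(n))]
def plane(f,uv,z):
    d=rays(f,uv)@rot(f).T; o=np.array(f["origin"]); return o+d*((z-o[2])/d[:,2])[:,None]
def cloud(f):
    z=f["z_map"]; h,w=z.shape; v,u=np.mgrid[:h,:w]
    P=(rays(f,np.c_[u.ravel(),v.ravel()])*z.reshape(-1,1))@rot(f).T+np.array(f["origin"])
    P[z.ravel()==0]=np.nan; return P.reshape(h,w,3)
def pix(f,P):
    Rm=rot(f).T; t=-Rm@np.array(f["origin"])
    return cv2.projectPoints(np.asarray(P,float).reshape(-1,1,3),cv2.Rodrigues(Rm)[0],t,np.array(f["mtx"]),np.array(f["distortion"]))[0].reshape(-1,2)
E
cat > m.py <<'E'
from h import *
d=pickle.load(open("d0.pkl","rb"))
f=d["scene"];P=cloud(f)
H={'large':(281,173,18),'medium':(253,312,15),'small':(236,200,12),'nut':(266,237,19),'gear':(354,242,33),'plate':(309,207,11),'bush':(303,277,35),'socket':(188,225,41)}
I=f["image"].max(2)
for n,(u,v,z) in H.items():
    w=P[v-22:v+23,u-28:u+29].reshape(-1,3)
    print(n,'z pct',np.nanpercentile(w[:,2],[5,50,95]).round(1))
    m=np.zeros(I.shape,np.uint8); m[v-28:v+29,u-30:u+31]=(I[v-28:v+29,u-30:u+31]>60)
    k,l,s,c=cv2.connectedComponentsWithStats(m)
    # component nearest seed
    dd=[np.min(np.hypot(*(np.argwhere(l==i)-[v,u]).T)) if s[i,4]>30 else 1e9 for i in range(1,k)]
    i=1+int(np.argmin(dd)); cs,_=cv2.findContours((l==i).astype(np.uint8),cv2.RETR_EXTERNAL,cv2.CHAIN_APPROX_NONE)
    q=plane(f,max(cs,key=len)[:,0],z)[:,:2].astype(np.float32)
    sel=w[(w[:,2]>z-3)&(w[:,2]<z+4)]
    c,(a,b),an=cv2.minAreaRect(q); print('  rgb rect at top',np.round(c,1),round(a,1),round(b,1),round(an,1))
    if len(sel)>5:
        c,(a,b),an=cv2.minAreaRect(sel[:,:2].astype(np.float32)); print('  cloud top',len(sel),np.round(c,1),round(a,1),round(b,1),round(an,1))
for n,(u,v) in {'bar':(198,137),'cells':(402,348)}.items():
    w=P[max(0,v-75):v+72,u-80:u+80].reshape(-1,3); s=w[(w[:,2]>15.5)&(w[:,2]<24)]
    if n=='bar':s=s[np.hypot(*(s[:,:2]-P[v,u,:2]).T)<140]
    else:s=s[np.hypot(*(s[:,:2]-P[v,u,:2]).T)<140]
    c,(a,b),an=cv2.minAreaRect(s[:,:2].astype(np.float32)); print(n,len(s),np.round(c,1),round(a,1),round(b,1),round(an,1),P[v,u].round())
f=d["wrist"];
big=cv2.resize(d["scene"]["image"][150:330,160:400],(800,600),interpolation=2)[:,:,::-1];cv2.imwrite("pics/crop0.png",big)
E
python3 m.py
```

```text
large z pct [ 0.4  3.5 17.7]
  rgb rect at top [ 454.5 -104.2] 60.4 49.7 51.3
  cloud top 266 [ 450.8 -107.5] 51.3 51.1 78.9
medium z pct [ 1.3  3.6 15. ]
  rgb rect at top [692.2 114.5] 22.5 21.7 53.0
  cloud top 306 [691.  114.7] 38.1 38.2 13.1
small z pct [1.  3.4 7.1]
  rgb rect at top [ 570.5 -110.3] 33.5 29.4 75.8
  cloud top 117 [ 569.  -111.6] 28.5 28.2 55.5
nut z pct [ 1.3  3.5 15.6]
  rgb rect at top [579.    6.1] 39.6 32.2 51.3
  cloud top 124 [577.    3.8] 30.0 33.4 10.2
gear z pct [ 1.   3.9 28.8]
  rgb rect at top [458.8 130.8] 59.1 52.5 44.5
  cloud top 122 [448.3 124.1] 25.9 27.6 3.5
plate z pct [ 1.3  4.1 12.6]
  rgb rect at top [459.5   1.2] 44.7 103.1 76.0
  cloud top 735 [458.7   0.6] 42.2 100.9 76.3
bush z pct [ 1.5  3.6 28.2]
  rgb rect at top [583.5 126.2] 44.4 44.0 3.6
  cloud top 103 [576.3 118.2] 29.4 28.9 86.3
socket z pct [ 0.7  3.3 33.1]
  rgb rect at top [ 690.5 -104.4] 40.3 27.5 71.0
  cloud top 94 [ 687.8 -109.4] 27.4 25.7 73.0
bar 1153 [ 533.6 -322.4] 217.5 129.9 9.4 [ 532. -328.    2.]
cells 2120 [528.4 356.7] 198.0 216.4 85.7 [527. 326.   6.]
```

View pics/crop0.png

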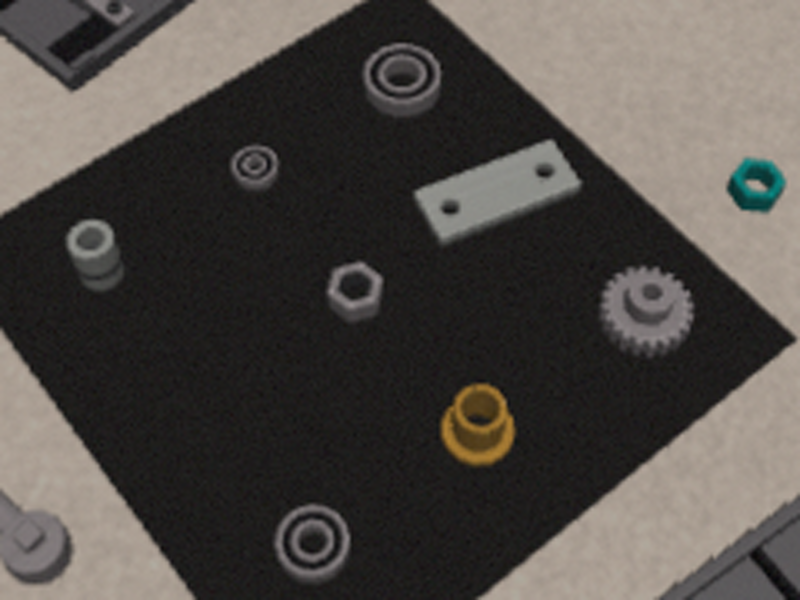

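The crop shows the steel nut at the centre, the smallest bearing upper left of it, the largest at the top right, and the gear hub up at the right: the choice holds. Next I refine the trays, plate and nut with both views.

```bash
cat > t.py <<'E'
from h import *
def rectz(P,c,rad,z0,z1,g=2.):
    s=P.reshape(-1,3); s=s[(s[:,2]>z0)&(s[:,2]<z1)]; s=s[np.hypot(*(s[:,:2]-c).T)<rad]
    n=int(2*rad/g)+2; ij=((s[:,:2]-c+rad)/g).astype(int); B=np.zeros((n,n),np.uint8); B[ij[:,0],ij[:,1]]=1
    k,l,st,_=cv2.connectedComponentsWithStats(cv2.dilate(B,np.ones((5,5))))
    i=1+np.argmax(st[1:,4]); s=s[l[ij[:,0],ij[:,1]]==i][:,:2]
    c2,(a,b),an=cv2.minAreaRect(s.astype(np.float32))
    if a<b:a,b,an=b,a,an-90
    an=(an+90)%180-90
    # robust extents along the axes
    t=np.radians(an);e=np.array([[np.cos(t),np.sin(t)],[-np.sin(t),np.cos(t)]]);q=s@e.T
    lo,hi=np.percentile(q,[.5,99.5],axis=0); cc=((lo+hi)/2)@e
    return len(s),np.round(c2,1),round(a,1),round(b,1),round(an,1),cc.round(1),(hi-lo).round(1)
if __name__=="__main__":
    d=pickle.load(open("d0.pkl","rb"))
    for n in("scene","side"):
        P=cloud(d[n])
        for nm,c,rad,z0,z1 in (('bar',(533,-322),135,14,23),('cells',(527,326),135,14,23),('plate',(459,1),70,9,14),('nut',(577,4),25,15,22),('large',(451,-107),35,15,21),('small',(569,-112),25,9,14),('gearhub',(448,124),25,27,36),('gearrim',(448,124),40,13,20),('med',(691,115),30,12,18),('bush',(576,118),30,29,38),('socket',(688,-109),30,36,44)):
            try:print(n,nm,*rectz(P,np.array(c),rad,z0,z1,2. if n=='scene' else 3.))
            except Exception as e:print(n,nm,e)
    for n in("scene","side"):
        P=cloud(d[n]);s=P.reshape(-1,3);s=s[(s[:,2]>15)&(s[:,2]<22)];s=s[np.hypot(s[:,0]-577,s[:,1]-4)<22][:,:2];o=s.mean(0)
        print(n,'nut width by direction',[(a,round(float(np.ptp(s@[np.cos(np.radians(a)),np.sin(np.radians(a))])),1)) for a in range(0,180,10)])
E
python3 t.py
```

```text
scene bar 1159 [ 533.6 -322.4] 217.5 129.9 9.4 [ 533.4 -322. ] [214.9 127.2]
scene cells 2201 [525.8 321.4] 216.4 127.2 -4.3 [525.9 321.3] [215.5 126.1]
scene plate 706 [458.7   0.6] 100.9 42.2 -13.7 [4.587e+02 4.000e-01] [99.9 41.1]
scene nut 131 [576.7   4.3] 32.0 31.5 -25.6 [576.7   4.2] [31.5 31.4]
scene large 262 [ 450.8 -107.5] 51.3 51.1 78.9 [ 450.7 -107.5] [51.  49.3]
scene small 112 [ 569.  -111.6] 28.5 28.2 55.5 [ 569.1 -111.6] [28.4 28.2]
scene gearhub 136 [448.3 124.4] 27.2 26.4 -79.9 [448.3 124.4] [27.1 26.3]
scene gearrim 325 [447.4 124.4] 55.3 52.8 48.1 [447.9 124.4] [54.3 52.1]
scene med 303 [691.  114.7] 38.2 38.1 -76.9 [690.9 114.8] [38.  37.6]
scene bush 119 [576.6 118.4] 30.4 28.1 51.1 [576.6 118.4] [29.8 28.1]
scene socket 111 [ 688.5 -109.5] 27.6 25.8 -56.9 [ 688.3 -109.4] [27.2 25.7]
side bar 2571 [ 534.5 -326.5] 219.7 126.6 9.5 [ 534.  -326.9] [216.6 125.5]
side cells 752 [525.  315.5] 216.5 131.6 -4.1 [524.8 315.8] [215.3 128.9]
side plate 600 [459.7  -5.1] 100.7 43.1 -14.2 [459.7  -5.2] [99.4 41.5]
side nut 92 [578.3  -1.3] 35.0 29.8 34.6 [578.4  -1.2] [34.5
[... 313 characters left out ...]
690.8 107.4] 39.8 36.7 79.5 [690.8 107.7] [39.1 36.5]
side bush 78 [576.1 112.8] 29.5 28.2 60.0 [576.1 112.8] [29.4 28.2]
side socket 86 [ 687.4 -115. ] 27.4 26.2 62.1 [ 687.5 -115. ] [27.4 25.6]
scene nut width by direction [(0, 30.8), (10, 30.6), (20, 32.0), (30, 33.4), (40, 33.9), (50, 33.6), (60, 32.2), (70, 32.2), (80, 33.2), (90, 33.9), (100, 33.7), (110, 32.5), (120, 31.0), (130, 29.8), (140, 30.3), (150, 31.5), (160, 32.3), (170, 32.0)]
side nut width by direction [(0, 33.3), (10, 32.1), (20, 33.0), (30, 34.6), (40, 35.2), (50, 35.4), (60, 34.6), (70, 32.8), (80, 30.4), (90, 31.5), (100, 31.9), (110, 31.7), (120, 30.5), (130, 29.8), (140, 32.1), (150, 33.7), (160, 34.2), (170, 33.7)]
```

```bash
python3 -m creep '0 0 0 0 0 0 0'; python3 -m creep -h 2>&1 | head -5
```

```text
time_s: 0.23
tool_pos: [201.8, -617.6, 255.8]
ee_rot: [-0.0, 0.988, 0.157, -0.0]
wrist_force: [-0.1, 0.8, 0.6]
width: 85.5
grasp_force: 0.0
$: bad value
```

```bash
python3 -m creep '0 0 -1 0.022 0.026 0 0;0 0 -1 0.022 0.026 0 0;0 0 -1 0.023 0.026 0 0;0 0 -1 0.023 0.026 0 0;0 0 -1 0.023 0.026 0 0;0 0 -1 0.023 0.026 0 0;0 0 -1 0.023 0.026 0 0;0 0 -1 0.023 0.026 0 0'; python3 -m creep '0 0 0 0.023 0.026 0 0;0 0 0 0.023 0.026 0 0;0 0 -0.7 0.023 0.026 0 0;0 0 0 0.023 0.026 0 0;0 0 0 0 0 0 0;0 0 0 0 0 0 0'
cat > w.py <<'E'
import sys
from h import *; from t import rectz
from cell import r,cams
def look(tag,items,view=False):
    f=cams.grab_frame("wrist");P=cloud(f);o=r.get_obs()
    q=o["ee_rot"];M=R.from_quat(q[[1,2,3,0]]).as_matrix()
    print('t',round(o["time_s"],2),'tcp',o["tool_pos"].round(1),'toolx deg',round(np.degrees(np.arctan2(M[1,0],M[0,0])),1),'F',o["wrist_force"].round(1),'w',round(o["width"],1))
    for nm,c,rad,z0,z1 in items:
        try:print(nm,*rectz(P,np.array(c),rad,z0,z1,2.))
        except Exception as e:print(nm,e)
    cv2.imwrite(f"pics/{tag}.png",f["image"][:,:,::-1]); pickle.dump(f,open(tag+".pkl","wb"))
E
python3 - <<'E'
from w import *
look("w1",[('bar',(534,-324),135,14,23),('barpart',(534,-324),100,23.5,29),('plate',(459,-2),70,9,14),('large',(451,-110),35,15,21),('small',(569,-114),25,9,14)])
E
```

```text
time_s: 0.9
tool_pos: [384.7, -408.4, 256.4]
ee_rot: [0.0, 0.996, 0.088, -0.0]
wrist_force: [0.8, -0.2, 0.1]
width: 85.6
grasp_force: 0.0
time_s: 1.4
tool_pos: [477.5, -303.3, 256.3]
ee_rot: [-0.0, 0.996, 0.085, 0.0]
wrist_force: [-0.9, -1.2, 0.1]
width: 85.5
grasp_force: 0.0
t 1.45 tcp [ 476.1 -305.4  256.2] toolx deg 9.5 F [-0.1 -0.3 -0.1] w 85.4
bar 5866 [ 532.4 -324.6] 215.6 126.4 9.7 [ 532.4 -324.5] [214.6 125.3]
barpart 1271 [ 579.7 -316.8] 109.3 14.9 -80.2 [ 579.7 -316.6] [108.3  14.9]
plate 2603 [457.3  -1.9] 101.0 42.5 -13.5 [457.6  -2.2] [99.8 41.4]
large 1058 [ 449.4 -110.6] 51.0 50.8 -60.3 [ 449.5 -110.8] [49.1 49.4]
small 525 [ 568.8 -115.1] 29.1 28.4 -39.4 [ 568.8 -115.1] [28.5 28. ]
```

View pics/w1.png

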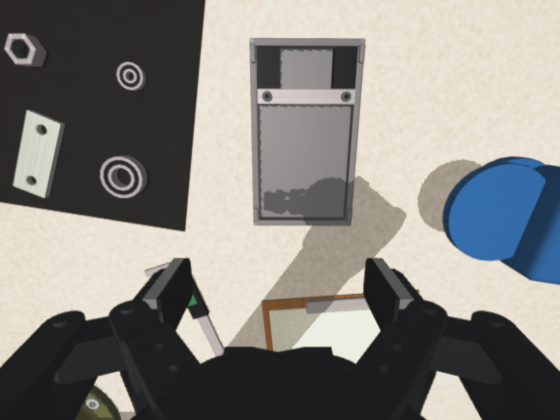

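The wrist view shows the bar tray (centre about (305,130), bar at (307,97), far from the robot), the plate (40,155), large bearing (124,177) and small bearing (130,76). It agrees with the average of the two fixed cameras to within 2 mm.

```bash
python3 -m creep '0 0 -3 -0.005 0.030 0 0;0 0 -3 -0.005 0.034 0 0;0 0 -3 -0.005 0.034 -0.01 0;0 0 -3 -0.005 0.034 -0.01 0;0 0 -3 -0.005 0.034 -0.01 0;0 0 -3 -0.005 0.034 -0.02 0;0 0 -3 -0.005 0.034 -0.02 0;0 0 -2.1 -0.005 0.034 -0.02 0'; python3 -m creep '0 0 0 -0.005 0.034 -0.020 0;0 0 0 0 0.008 -0.02 0;0 0 0 0 0 0 0;0 0 0 0 0 0 0'
python3 - <<'E'
from w import *
look("w2",[('plate',(457,-2),70,9,14),('nut',(577,2),25,15,22),('gear',(448,121),25,27,36),('cells',(525,318),135,14,23)])
E
```

```text
time_s: 2.12
tool_pos: [435.2, -38.4, 165.9]
ee_rot: [0.001, 0.992, -0.122, 0.001]
wrist_force: [-0.1, -0.2, -1.3]
width: 85.5
grasp_force: 0.0
time_s: 2.45
tool_pos: [430.2, 2.7, 126.0]
ee_rot: [0.0, 0.993, -0.12, -0.001]
wrist_force: [0.6, -0.2, 0.3]
width: 85.4
grasp_force: 0.0
t 2.5 tcp [431.2   2.2 126.9] toolx deg -13.9 F [ 0.5 -0.9  0.9] w 85.1
plate 5789 [457.6  -1.8] 100.3 40.1 -13.9 [457.8  -1.9] [99.7 39.6]
nut 937 [571.5   3.6] 30.9 25.1 73.0 [571.5   3.6] [30.3 24. ]
gear 949 [446.7 122. ] 27.7 27.1 -63.0 [446.8 121.8] [26.9 26.5]
cells attempt to get argmax of an empty sequence
```

```bash
python3 -m creep '0 0 0 0 0.002 -0.030 0;0 0 0 0 0 -0.030 0;0 0 0 0 0 -0.020 0;0 0 0 0 0 -0.012 0;0 0 0 0 0 -0.006 0;0 0 0 0 0 -0.002 0.3'; python3 -m creep '0 0 0 0 0 0 0.8;0 0 0 0 0 0 1;0 0 0 0 0 0 1;0 0 0 0 0 0 1;0 0 0 0 0 0 1;0 0 0 0 0 0 1'
```

```text
time_s: 3.0
tool_pos: [431.5, 4.4, 26.4]
ee_rot: [0.0, 0.993, -0.121, -0.0]
wrist_force: [-0.3, -0.2, -0.4]
width: 75.6
grasp_force: 0.0
time_s: 3.5
tool_pos: [432.3, 5.7, 28.0]
ee_rot: [0.0, 0.993, -0.12, 0.001]
wrist_force: [-1.6, -1.2, 6.0]
width: 38.4
grasp_force: 60.3
```

```bash
python3 -m creep '0 0 0 0 0 0.010 1;0 0 0 0 0 0.030 1;0 0 0 0 0 0.030 1;0 0 3 0.005 -0.020 0.020 1;0 0 3 0.006 -0.030 0 1;0 0 3 0.006 -0.034 0 1;0 0 3 0.006 -0.034 0 1;0 0 3 0.006 -0.034 0 1'; python3 -m creep '0 0 3 0.006 -0.034 0 1;0 0 3 0.006 -0.034 0 1;0 0 2.5 0.006 -0.034 0 1;0 0 0 0.006 -0.034 0 1;0 0 0 0.006 -0.030 0 1;0 0 0 0.006 -0.018 0 1;0 0 0 0 0 0 1;0 0 0 0 0 0 1'
python3 - <<'E'
from w import *
look("w3",[('bar',(533,-324),135,14,23),('plate',(515,-327),70,85,125)])
E
```

```text
time_s: 4.17
tool_pos: [460.2, -147.4, 117.9]
ee_rot: [0.001, 1.0, 0.013, 0.001]
wrist_force: [1.3, 0.3, -1.7]
width: 37.6
grasp_force: 60.6
time_s: 4.83
tool_pos: [495.7, -330.8, 117.0]
ee_rot: [-0.0, 0.996, 0.084, 0.0]
wrist_force: [-0.3, 0.8, -0.3]
width: 38.0
grasp_force: 60.6
t 4.88 tcp [ 495.9 -329.1  116.9] toolx deg 9.8 F [ 0.1  0.1 -0.8] w 37.6
bar 14189 [ 541.5 -323.2] 198.3 126.7 9.7 [ 546.5 -322.3] [187.1 125.1]
plate 17538 [ 522.2 -326. ] 100.8 65.3 8.5 [ 522.7 -326. ] [98.9 61.7]
```

View pics/w3.png

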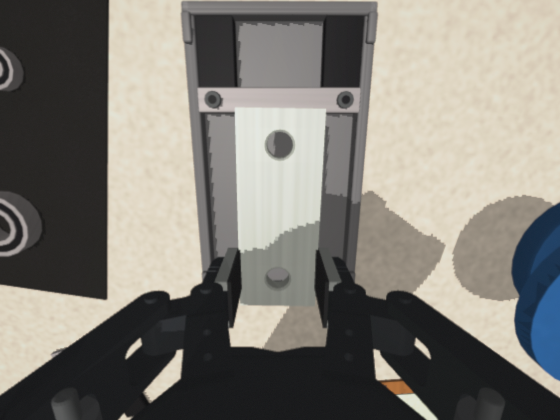

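Plate held level and in line with the tray, lead edge nearly at the bar (238–325, 108), so I back off 8 mm, lower, and slide in.

```bash
python3 -m creep '0 0 0 -0.008 -0.003 0 1;0 0 0 0 0 -0.025 1;0 0 0 0 0 -0.025 1;0 0 0 0 0 -0.018 1;0 0 0 0 0 -0.010 1;0 0 0 0 0 -0.005 1;0 0 0 0 0 0 1;0 0 0 0 0 0 1'
python3 - <<'E'
from w import *
look("w4",[('plate',(515,-327),75,11,20)])
P=cloud(pickle.load(open("w4.pkl","rb")));v=P.reshape(-1,3)
e=np.array([.986,.167]);q=(v[:,:2]-[532.4,-324.5])
x=q@e;y=q@[-.167,.986]
for a in range(-40,45,8):
    s=v[(abs(x-a)<2)&(abs(y)<12)];print(a,np.nanpercentile(s[:,2],[10,50,90]).round(1))
E
```

```text
time_s: 5.55
tool_pos: [488.4, -332.8, 34.3]
ee_rot: [0.0, 0.996, 0.086, 0.0]
wrist_force: [0.7, 0.2, 0.7]
width: 37.9
grasp_force: 60.6
t 5.6 tcp [ 488.7 -333.2   34.7] toolx deg 9.8 F [-0.1 -0.6 -1.2] w 38.0
plate 18732 [ 521.6 -342.7] 109.2 94.4 9.4 [ 522.9 -348. ] [107.1  81.9]
-40 [16.5 17.2 17.9]
-32 [ 16.8  89.1 103.1]
-24 [ 16.7 104.3 110.7]
-16 [16.4 17.1 17.7]
-8 [16.3 17.1 17.9]
0 [16.3 17.1 17.8]
8 [16.2 17.  17.8]
16 [ 4.4 15.7 17.5]
24 [16.  16.9 17.7]
32 [ 4.6 16.5 17.5]
40 [ 4.3  5.6 25.2]
```

```bash
python3 -m creep '0 0 0 0 0 -0.002 1;0 0 0 0.006 0.001 0 1;0 0 0 0.008 0.0013 0 1;0 0 0 0.008 0.0015 0 1;0 0 0 0.008 0.0015 0 1;0 0 0 0.008 0.0015 0 1;0 0 0 0.008 0.0013 0 1;0 0 0 0.007 0.0013 0 1'; python3 -m creep '0 0 0 0.006 0.001 0 1;0 0 0 0.003 0.0005 0 1;0 0 0 0 0 0 1;0 0 0 0 0 0 1'
python3 - <<'E'
from w import *
look("w5",[])
E
```

```text
time_s: 6.27
tool_pos: [542.1, -323.0, 31.3]
ee_rot: [-0.0, 0.996, 0.086, 0.0]
wrist_force: [-0.6, -0.4, -1.3]
width: 38.0
grasp_force: 60.6
time_s: 6.6
tool_pos: [549.7, -322.0, 31.2]
ee_rot: [-0.0, 0.996, 0.085, -0.0]
wrist_force: [0.1, -0.2, -0.2]
width: 38.1
grasp_force: 60.6
t 6.65 tcp [ 549.4 -322.2   31.2] toolx deg 9.8 F [-0.2  1.3 -0.7] w 37.7
```

View pics/w5.png

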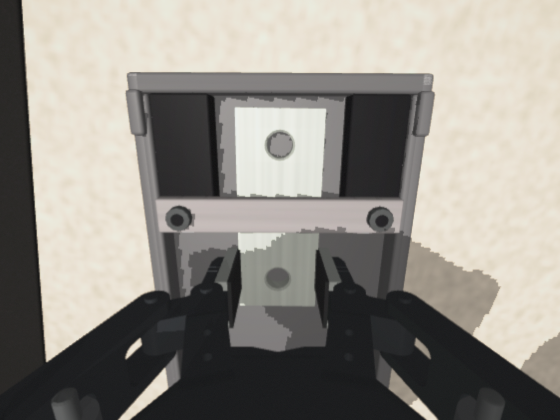

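Plate is under the bar with about 6 mm left to the end wall (front edge at row 107, wall foot at 97). I move 5 mm further, lower it and let go.

```bash
python3 -m creep '0 0 0 0.003 0.0005 0 1;0 0 0 0.002 0.0003 -0.001 1;0 0 0 0 0 -0.001 1;0 0 0 0 0 0 1'; python3 -m creep '0 0 0 0 0 0 0.6;0 0 0 0 0 0 0.5;0 0 0 0 0 0 0.4;0 0 0 0 0 0 0.3'; python3 -m creep '0 0 0 0 0 0.010 0.3;0 0 0 -0.010 0 0.030 0.3;0 0 0 -0.015 0.01 0.035 0.2;0 0 0 -0.02 0.03 0.025 0;0 0 0 -0.02 0.03 0.01 0;0 0 0 0 0 0 0'
python3 - <<'E'
from w import *
look("w6",[])
P=cloud(pickle.load(open("w6.pkl","rb")));v=P.reshape(-1,3)
v=v[np.isfinite(v[:,2])];q=(v[:,:2]-[532.4,-324.5]);x=q@[.986,.167];y=q@[-.167,.986]
s=(v[:,2]>11)&(v[:,2]<15.5)&(abs(y)<35)&(x>-30)&(x<98)
print('plate x',np.percentile(x[s],[.5,99.5]),'y',np.percentile(y[s],[1,99]),'z',np.median(v[s,2]))
for a in (10,25,65,80):
  k=s&(abs(x-a)<3);print(a,np.percentile(y[k],[2,98]).round(1),k.sum(),v[k,2].mean().round(1))
E
```

```text
time_s: 6.98
tool_pos: [555.1, -321.4, 30.1]
ee_rot: [0.0, 0.996, 0.085, 0.0]
wrist_force: [-1.4, 0.0, 3.5]
width: 38.2
grasp_force: 61.0
time_s: 7.32
tool_pos: [554.8, -321.1, 29.1]
ee_rot: [-0.0, 0.996, 0.085, -0.0]
wrist_force: [-0.2, 0.0, 0.3]
width: 59.7
grasp_force: 0.0
time_s: 7.82
tool_pos: [490.0, -247.2, 141.4]
ee_rot: [0.0, 0.996, 0.088, 0.001]
wrist_force: [0.7, 1.1, 0.5]
width: 85.4
grasp_force: 0.0
t 7.87 tcp [ 490.8 -250.   140.5] toolx deg 10.0 F [ 1.1 -1.1  0.2] w 85.5
plate x [ 0.40648474 97.63181686] y [-30.63668818  19.5987279 ] z 12.892806780220354
10 [-19.1  19.8] 318 12.9
25 [-19.4  19.2] 377 13.0
65 [-30.5  19.1] 438 12.9
80 [-30.6  18.9] 381 12.8
```

```bash
python3 -m creep '0 0 0 -0.010 0.035 0 0;0 0 0 -0.010 0.035 0 0;0 0 0 -0.010 0.035 0 0;0 0 0 -0.011 0.0345 -0.02 0;0 0 0 0 0 -0.030 0;0 0 0 0 0 -0.02 0;0 0 0 0 0 0 0'
python3 - <<'E'
from w import *
look("w7",[('large',(449.5,-110.7),35,15,21),('small',(569,-115),25,9,14)])
E
```

```text
time_s: 8.45
tool_pos: [447.1, -112.4, 64.7]
ee_rot: [-0.001, 0.996, 0.086, -0.003]
wrist_force: [-0.9, 0.1, -0.3]
width: 85.4
grasp_force: 0.0
t 8.5 tcp [ 448.6 -113.    66.6] toolx deg 9.8 F [ 0.3 -0.3  0.5] w 85.8
large 4171 [ 450.1 -109.9] 51.4 51.1 -14.0 [ 450.2 -110. ] [50.  49.5]
small 2415 [ 566.8 -114.7] 29.4 25.7 -78.6 [ 566.9 -114.7] [28.4 24.9]
```

```bash
python3 -m creep '0 0 0 0.001 0.002 -0.020 0;0 0 0 0 0 -0.012 0;0 0 0 0 0 -0.005 0;0 0 0 0 0 0 0.3;0 0 0 0 0 0 1;0 0 0 0 0 0 1;0 0 0 0 0 0 1;0 0 0 0 0 0 1'; python3 -m creep '0 0 0 0 0 0 1;0 0 0 0 0 0.020 1;0 0 0 0 0 0.030 1'
```

```text
time_s: 9.17
tool_pos: [452.1, -111.7, 33.0]
ee_rot: [0.001, 0.996, 0.085, 0.001]
wrist_force: [-1.3, 0.1, 6.5]
width: 49.2
grasp_force: 60.7
time_s: 9.42
tool_pos: [448.9, -110.7, 80.2]
ee_rot: [-0.001, 0.996, 0.085, -0.002]
wrist_force: [0.2, -1.1, -1.1]
width: 49.1
grasp_force: 62.4
```

```bash
python3 -m creep '0 0 0 0.004 -0.025 0.020 1;0 0 0 0.004 -0.035 0.01 1;0 0 0 0.004 -0.035 0 1;0 0 0 0.004 -0.035 0 1;0 0 0 0.004 -0.035 0 1;0 0 0 0.004 -0.035 0 1;0 0 0 0.004 -0.022 0 1;0 0 0 0 0 0 1'; python3 -m creep '0 0 0 0 0 0 1;0 0 0 0 0 -0.030 1;0 0 0 0 0 -0.020 1;0 0 0 0 0 -0.012 1;0 0 0 0 0 -0.006 1;0 0 0 0 0 0 1'
python3 - <<'E'
from w import *
look("w8",[])
E
```

```text
time_s: 10.08
tool_pos: [478.0, -340.3, 112.0]
ee_rot: [0.002, 0.997, 0.081, 0.001]
wrist_force: [-0.1, -0.6, -1.0]
width: 49.2
grasp_force: 62.5
time_s: 10.58
tool_pos: [478.4, -331.7, 42.1]
ee_rot: [-0.001, 0.996, 0.086, -0.001]
wrist_force: [-0.0, 0.6, -0.9]
width: 49.1
grasp_force: 62.6
t 10.63 tcp [ 479.1 -332.4   43.3] toolx deg 9.9 F [ 0.2 -0.8 -0.6] w 48.8
```

```bash
python3 -m creep '0 0 0 0 0 -0.004 1;0 0 0 0 0 -0.003 1;0 0 0 0 0 -0.001 1;0 0 0 0 0 0 1'
```

```text
time_s: 10.97
tool_pos: [478.9, -333.3, 35.3]
ee_rot: [0.0, 0.996, 0.085, 0.0]
wrist_force: [-0.7, 0.2, -0.8]
width: 49.1
grasp_force: 62.6
```

```bash
python3 -m creep '0 0 0 0 0 -0.002 1;0 0 0 0 0 -0.001 1;0 0 0 0 0 0 1'; python3 -m creep '0 0 0 0 0 0 0.5;0 0 0 0 0 0 0.4;0 0 0 0 0 0 0.3;0 0 0 0 0 0 0.25;0 0 0 0 0 0 0.25;0 0 0 0 0 0.010 0.25;0 0 0 0 0 0.025 0.2;0 0 0 0 0 0.03 0.1'; python3 -m creep '0 0 0 0 0.01 0.03 0;0 0 0 0 0.03 0.01 0;0 0 0 0 0.03 0 0;0 0 0 0.005 0.03 0 0;0 0 0 0.01 0.03 0 0;0 0 0 0 0 0 0'
python3 - <<'E'
from w import *
look("w9",[('large',(478,-334),40,16,24),('small',(569,-115),25,9,14)])
E
```

```text
time_s: 11.22
tool_pos: [479.1, -333.4, 35.0]
ee_rot: [0.0, 0.996, 0.085, -0.0]
wrist_force: [-5.9, 3.8, 16.1]
width: 48.9
grasp_force: 64.4
time_s: 11.88
tool_pos: [477.4, -332.2, 96.2]
ee_rot: [-0.002, 0.996, 0.085, -0.002]
wrist_force: [0.0, -0.8, 0.5]
width: 76.5
grasp_force: 0.0
time_s: 12.38
tool_pos: [496.3, -195.6, 138.3]
ee_rot: [-0.001, 0.996, 0.09, 0.001]
wrist_force: [1.4, 0.1, -0.2]
width: 85.4
grasp_force: 0.0
t 12.43 tcp [ 495.3 -199.   138.1] toolx deg 10.2 F [ 0.1 -0.1  0.8] w 85.4
large 2032 [ 477.8 -333.1] 51.4 51.1 88.3 [ 478.  -332.8] [50.2 49.5]
small 1053 [ 568.6 -114.5] 29.5 29.0 60.9 [ 568.6 -114.5] [28.6 28.2]
```

```bash
python3 -m creep '0 0 0 0.019 0.022 0 0;0 0 0 0.019 0.022 -0.01 0;0 0 0 0.019 0.022 -0.02 0;0 0 0 0.0175 0.022 -0.02 0.2;0 0 0 0 0 -0.018 0.3;0 0 0 0 0 0 0.3;0 0 0 0 0 0 0.3;0 0 0 0 0 0 0.3'
python3 - <<'E'
from w import *
look("w10",[('small',(568.7,-115),25,9,14),('nut',(577,2),25,15,22)])
E
```

```text
time_s: 13.1
tool_pos: [568.4, -117.2, 70.0]
ee_rot: [0.001, 0.996, 0.084, 0.0]
wrist_force: [0.0, 0.2, 1.1]
width: 59.6
grasp_force: 0.0
t 13.15 tcp [ 568.7 -117.3   70.4] toolx deg 9.6 F [ 0.4 -0.8  0.4] w 59.4
small 1419 [ 568.8 -114.5] 29.4 29.1 42.4 [ 569.  -114.3] [28.4 28.6]
nut 1671 [576.    1.8] 34.3 30.5 -80.1 [576.    1.8] [32.6 30.1]
```

```bash
python3 -m creep '0 0 0 0 0.003 -0.020 0.3;0 0 0 0 0 -0.012 0.3;0 0 0 0 0 -0.006 0.3;0 0 0 0 0 -0.003 0.3;0 0 0 0 0 0 0.4;0 0 0 0 0 0 1;0 0 0 0 0 0 1;0 0 0 0 0 0 1'; python3 -m creep '0 0 0 0 0 0 1;0 0 0 0 0 0 1;0 0 0 0 0 0.020 1;0 0 0 0 0 0.030 1;0 0 0 0 0 0.02 1'
```

```text
time_s: 13.82
tool_pos: [569.0, -112.5, 29.2]
ee_rot: [0.0, 0.996, 0.085, 0.001]
wrist_force: [-1.1, 0.6, 4.7]
width: 27.1
grasp_force: 58.8
time_s: 14.23
tool_pos: [568.8, -112.0, 99.7]
ee_rot: [0.0, 0.996, 0.086, 0.001]
wrist_force: [1.2, -0.2, 0.9]
width: 27.0
grasp_force: 59.1
```

```bash
python3 -m creep '0 0 -2 0.002 0.025 0.02 1;0 0 -2 0.002 0.036 0.01 1;0 0 -2 0.002 0.036 0.01 1;0 0 -2 0.002 0.036 0.01 1;0 0 -2 0.002 0.036 0 1;0 0 -2 0.002 0.036 0 1;0 0 -2 0.002 0.036 0 1;0 0 0 0.003 0.036 0 1'; python3 -m creep '0 0 0 0.003 0.036 0 1;0 0 0 0.003 0.036 0 1;0 0 0 0.003 0.036 0 1;0 0 0 0.003 0.025 0 1;0 0 0 0 0.015 0 1;0 0 0 0 0 0 1;0 0 0 0 0 0 1'
python3 - <<'E'
from w import *
look("w11",[('cells',(525,318),135,14,23)])
E
```

```text
time_s: 14.9
tool_pos: [585.1, 166.5, 148.3]
ee_rot: [0.0, 0.999, -0.037, 0.0]
wrist_force: [0.8, 0.2, -0.1]
width: 26.8
grasp_force: 59.1
time_s: 15.48
tool_pos: [597.0, 312.7, 147.7]
ee_rot: [0.001, 0.999, -0.036, -0.0]
wrist_force: [0.1, -0.9, -1.1]
width: 26.7
grasp_force: 59.2
t 15.53 tcp [597.7 311.  147.6] toolx deg -4.3 F [-0.2 -1.  -0.5] w 26.5
cells 3739 [576.1 315.7] 126.4 111.2 85.9 [578.  315.7] [125.2 107. ]
```

View pics/w11.png

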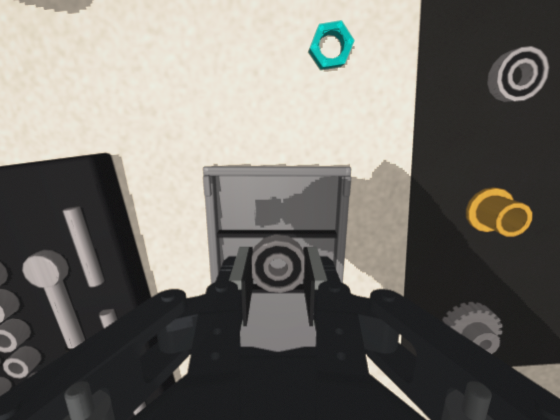

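The wrist view shows the bearing held level at (278,263) above the far compartment; the far wall is at row 170 and the partition near row 233. The gear (473,330) and bush (500,212) on the mat are undisturbed.

```bash
python3 -m creep '0 0 0 0 0.002 -0.03 1;0 0 0 0 0 -0.03 1;0 0 0 0 0 -0.025 1;0 0 0 0 0 -0.015 1;0 0 0 0 0 -0.01 1;0 0 0 0 0 -0.003 1;0 0 0 0 0 0 1;0 0 0 0 0 0 1'; python3 -m creep '0 0 0 0 0 -0.002 1;0 0 0 0 0 -0.001 1;0 0 0 0 0 0 1;0 0 0 0 0 0 1'
```

```text
time_s: 16.2
tool_pos: [598.4, 315.0, 36.6]
ee_rot: [-0.001, 0.999, -0.037, 0.001]
wrist_force: [-0.5, 0.3, 0.2]
width: 26.2
grasp_force: 59.2
time_s: 16.53
tool_pos: [597.5, 315.0, 32.6]
ee_rot: [-0.0, 0.999, -0.037, 0.0]
wrist_force: [0.7, 0.6, -0.1]
width: 26.5
grasp_force: 59.2
```

```bash
python3 -m creep '0 0 0 0 0 -0.001 1;0 0 0 0 0 -0.001 1;0 0 0 0 0 -0.001 1;0 0 0 0 0 0 1'; python3 -m creep '0 0 0 0 0 0 0.7;0 0 0 0 0 0 0.5;0 0 0 0 0 0 0.5;0 0 0 0 0 0 0.5;0 0 0 0 0 0.010 0.5;0 0 0 0 0 0.025 0.5;0 0 0 -0.01 0 0.03 0.3;0 0 0 -0.02 0 0.03 0.1'; python3 -m creep '0 0 0 -0.02 -0.02 0.02 0;0 0 0 -0.02 -0.03 0.02 0;0 0 0 0 0 0 0;0 0 0 0 0 0 0'
python3 - <<'E'
from w import *
look("w12",[('small',(597,315),25,11.5,17),('cells',(525,318),135,17,23),('nut',(577,2),25,15,22),('gear',(448,121),25,27,36)])
E
```

```text
time_s: 16.87
tool_pos: [597.6, 315.0, 31.2]
ee_rot: [0.0, 0.999, -0.037, 0.0]
wrist_force: [-3.7, -2.5, 10.4]
width: 26.3
grasp_force: 60.2
time_s: 17.53
tool_pos: [568.8, 313.7, 124.8]
ee_rot: [0.0, 0.999, -0.038, -0.0]
wrist_force: [0.3, 0.1, 0.3]
width: 65.4
grasp_force: 0.0
time_s: 17.87
tool_pos: [528.0, 263.5, 166.3]
ee_rot: [0.0, 0.999, -0.038, 0.002]
wrist_force: [0.4, 1.1, -0.5]
width: 85.3
grasp_force: 0.0
t 17.92 tcp [527.9 264.4 165.2] toolx deg -4.3 F [-0.6 -0.2  0.7] w 85.5
small 775 [596.7 315.5] 29.5 28.7 85.7 [597.1 315.5] [28.6 27.8]
cells 5295 [523.2 319.8] 216.2 126.3 -4.2 [523.6 319.5] [215.1 125.5]
nut 280 [574.3  14.8] 30.3 9.3 8.5 [574.6  14.8] [29.5  9.1]
gear 617 [447.3 122.2] 27.4 26.4 60.8 [447.6 122.2] [26.7 25.8]
```

```bash
python3 -m creep '0 0 0 -0.016 -0.0285 0 0.3;0 0 0 -0.016 -0.0285 0 0.3;0 0 0 -0.016 -0.0285 -0.01 0.3;0 0 0 -0.016 -0.0285 -0.02 0.3;0 0 0 -0.0165 -0.0285 -0.02 0.3;0 0 0 0 0 -0.025 0.3;0 0 0 0 0 -0.01 0.3;0 0 0 0 0 0 0.3'
python3 - <<'E'
from w import *
look("w13",[('gear',(447.5,122),22,27,36),('gearrim',(447.5,122),36,13,21)])
E
```

```text
time_s: 18.58
tool_pos: [445.2, 123.0, 76.7]
ee_rot: [-0.0, 0.999, -0.036, -0.003]
wrist_force: [-0.3, 0.5, 0.3]
width: 59.6
grasp_force: 0.0
t 18.63 tcp [446.6 123.9  78.3] toolx deg -4.1 F [-0.  -1.1  0.4] w 59.6
gear 1451 [447.1 122. ] 27.5 27.0 -5.2 [447.1 122.3] [26.7 26.3]
gearrim 3188 [446.9 122.2] 54.8 54.6 -27.2 [447.1 122.2] [53.3 52.9]
```

```bash
python3 -m creep '0 0 0 0 -0.001 -0.020 0.3;0 0 0 0 0 -0.010 0.3;0 0 0 0 0 -0.003 0.3;0 0 0 0 0 0 0.4;0 0 0 0 0 0 1;0 0 0 0 0 0 1;0 0 0 0 0 0 1;0 0 0 0 0 0 1'; python3 -m creep '0 0 0 0 0 0 1;0 0 0 0 0 0 1;0 0 0 0 0 0.010 1;0 0 0 0 0 0.03 1;0 0 0 0 0 0.03 1'
```

```text
time_s: 19.3
tool_pos: [447.7, 121.9, 47.3]
ee_rot: [-0.0, 0.999, -0.037, 0.001]
wrist_force: [-1.8, 0.9, 5.4]
width: 25.2
grasp_force: 58.9
time_s: 19.72
tool_pos: [445.1, 121.0, 116.1]
ee_rot: [0.0, 0.999, -0.037, -0.002]
wrist_force: [1.1, -0.7, -1.9]
width: 24.9
grasp_force: 59.3
```

```bash
python3 -m creep '0 0 0 0.003 0.027 0 1;0 0 0 0.003 0.035 0 1;0 0 0 0.003 0.035 0 1;0 0 0 0.003 0.035 0 1;0 0 0 0.003 0.035 0 1;0 0 0 0.003 0.025 0 1;0 0 0 0 0.010 0 1;0 0 0 0 0 0 1'; python3 -m creep '0 0 0 0 0 0 1;0 0 0 0 0 -0.02 1;0 0 0 0 0 -0.02 1;0 0 0 0 0 -0.012 1;0 0 0 0 0 -0.006 1;0 0 0 0 0 0 1;0 0 0 0 0 0 1'
python3 - <<'E'
from w import *
look("w14",[('gearrim',(465,324),36,14,32)])
E
```

```text
time_s: 20.38
tool_pos: [463.7, 326.3, 116.4]
ee_rot: [-0.001, 0.999, -0.035, -0.0]
wrist_force: [-0.5, -0.9, -2.6]
width: 24.8
grasp_force: 59.6
time_s: 20.97
tool_pos: [465.2, 322.7, 58.4]
ee_rot: [0.0, 0.999, -0.037, 0.0]
wrist_force: [0.6, 0.9, -1.2]
width: 24.9
grasp_force: 59.6
t 21.02 tcp [465.5 323.2  58.9] toolx deg -4.2 F [-0.2  0.6 -2.3] w 25.1
gearrim 3308 [465.8 324.8] 55.2 50.6 -36.0 [466.7 324.8] [53.2 49.1]
```

View pics/w14.png

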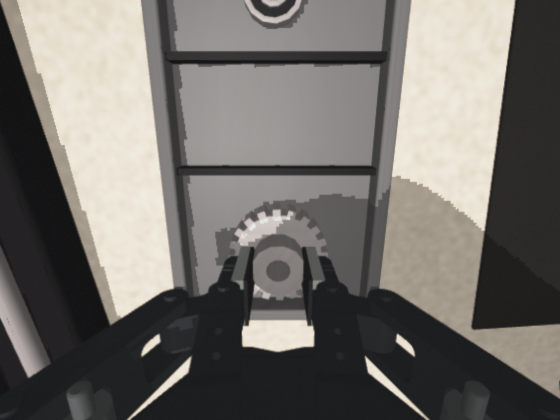

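Gear held level at (278,262) over the large compartment, the small bearing flat in the far one (273,5). Lowering.

```bash
python3 -m creep '0 0 0 0 0 -0.004 1;0 0 0 0 0 -0.003 1;0 0 0 0 0 -0.001 1;0 0 0 0 0 0 1;0 0 0 0 0 -0.001 1;0 0 0 0 0 0 1'
```

```text
time_s: 21.52
tool_pos: [464.9, 323.4, 49.4]
ee_rot: [0.0, 0.999, -0.037, 0.0]
wrist_force: [-1.0, 0.0, 0.6]
width: 24.9
grasp_force: 59.8
```

```bash
python3 -m creep '0 0 0 0 0 -0.001 1;0 0 0 0 0 -0.001 1;0 0 0 0 0 0 1'; python3 -m creep '0 0 0 0 0 0 0.7;0 0 0 0 0 0 0.5;0 0 0 0 0 0 0.4;0 0 0 0 0 0 0.4;0 0 0 0 0 0.02 0.4;0 0 0 0 0 0.03 0.3;0 0 0 0 -0.02 0.03 0.3;0 0 0 0.01 -0.035 0.02 0.3'; python3 -m creep '0 0 2 0.012 -0.035 0 0.3;0 0 2 0.012 -0.035 0 0.3;0 0 2 0.012 -0.035 0 0.3;0 0 2 0.012 -0.035 0 0.3;0 0 2 0.013 -0.035 0 0.3;0 0 2 0.013 -0.035 0 0.3;0 0 2.5 0.012 -0.030 0 0.3;0 0 0 0 0 0 0.3'
python3 - <<'E'
from w import *
look("w15",[('nut',(576.5,2),25,15,22)])
P=cloud(pickle.load(open("w15.pkl","rb")));s=P.reshape(-1,3);s=s[(s[:,2]>16)&(s[:,2]<22)];s=s[np.hypot(s[:,0]-576.5,s[:,1]-2)<24][:,:2]
print([(a,round(float(np.diff(np.percentile(s@[np.cos(np.radians(a)),np.sin(np.radians(a))],[.3,99.7]))[0]),1)) for a in range(0,180,10)])
E
```

```text
time_s: 21.77
tool_pos: [465.0, 323.5, 49.3]
ee_rot: [0.001, 0.999, -0.037, 0.0]
wrist_force: [-5.6, -4.1, 14.0]
width: 25.3
grasp_force: 61.3
time_s: 22.43
tool_pos: [472.9, 273.6, 149.7]
ee_rot: [-0.002, 0.999, -0.032, 0.001]
wrist_force: [1.6, 0.8, -0.1]
width: 59.6
grasp_force: 0.0
time_s: 23.1
tool_pos: [563.0, 19.0, 146.6]
ee_rot: [0.002, 0.996, 0.085, 0.0]
wrist_force: [0.3, -0.9, -0.3]
width: 59.5
grasp_force: 0.0
t 23.15 tcp [561.9  23.2 146.5] toolx deg 9.8 F [-0.4  0.5  0.1] w 59.7
nut 700 [575.9   2.1] 33.7 30.2 -80.1 [575.9   2.1] [31.9 30. ]
[(0, 31.5), (10, 30.1), (20, 31.6), (30, 32.8), (40, 33.0), (50, 32.6), (60, 31.5), (70, 30.0), (80, 31.4), (90, 32.5), (100, 32.9), (110, 32.2), (120, 30.8), (130, 29.8), (140, 31.1), (150, 32.5), (160, 32.7), (170, 32.5)]
```

```bash
python3 -m creep '0 0 -6 0.005 -0.007 0 0.3;0 0 -6 0.005 -0.007 -0.02 0.3;0 0 -6 0.004 -0.007 -0.02 0.3;0 0 -6 0 0 -0.02 0.3;0 0 -5.8 0 0 -0.01 0.3;0 0 0 0 0 0 0.3;0 0 0 0 0 0 0.3'
python3 - <<'E'
from w import *
look("w16",[('nut',(576.5,2),25,15,22)])
E
```

```text
time_s: 23.73
tool_pos: [574.4, 8.6, 76.7]
ee_rot: [-0.0, 0.986, -0.167, -0.001]
wrist_force: [0.6, -0.9, 0.3]
width: 59.5
grasp_force: 0.0
t 23.78 tcp [575.1   8.5  77.6] toolx deg -19.3 F [-0.7 -0.   0.2] w 60.0
nut 1261 [576.3   2. ] 34.4 30.1 -19.6 [576.3   2.2] [32.5 29.7]
```

```bash
python3 -m creep '0 0 -0.4 0.001 -0.006 -0.02 0.3;0 0 0 0 0 -0.015 0.3;0 0 0 0 0 -0.008 0.3;0 0 0 0 0 -0.003 0.3;0 0 0 0 0 0 0.4;0 0 0 0 0 0 1;0 0 0 0 0 0 1;0 0 0 0 0 0 1'; python3 -m creep '0 0 0 0 0 0 1;0 0 0 0 0 0 1;0 0 0 0 0 0.020 1;0 0 0 0 0 0.03 1;0 0 0 0 0 0.03 1;0 0 0 0 0 0.02 1'
```

```text
time_s: 24.45
tool_pos: [577.0, 1.6, 32.6]
ee_rot: [-0.0, 0.985, -0.173, 0.001]
wrist_force: [-0.1, -0.6, 5.6]
width: 27.9
grasp_force: 59.9
time_s: 24.95
tool_pos: [576.7, 1.5, 133.8]
ee_rot: [-0.0, 0.985, -0.173, 0.001]
wrist_force: [0.2, 0.2, 0.7]
width: 28.1
grasp_force: 59.3
```

```bash
python3 -m creep '0 0 2 -0.004 0.027 0 1;0 0 2 -0.004 0.036 0 1;0 0 2 -0.004 0.036 0 1;0 0 2 -0.004 0.036 0 1;0 0 2 -0.004 0.036 0 1;0 0 2 -0.004 0.036 0 1;0 0 2 -0.004 0.036 0 1;0 0 1.8 -0.004 0.036 0 1'; python3 -m creep '0 0 0 -0.004 0.025 0 1;0 0 0 -0.002 0.013 0 1;0 0 0 0 0 0 1;0 0 0 0 0 -0.03 1;0 0 0 0 0 -0.02 1;0 0 0 0 0 -0.02 1;0 0 0 0 0 -0.01 1;0 0 0 0 0 0 1'
python3 - <<'E'
from w import *
look("w17",[])
E
```

```text
time_s: 25.62
tool_pos: [543.4, 281.7, 131.1]
ee_rot: [0.0, 0.999, -0.035, 0.0]
wrist_force: [0.7, 0.5, -1.4]
width: 28.3
grasp_force: 59.4
time_s: 26.28
tool_pos: [537.2, 314.9, 48.2]
ee_rot: [0.002, 0.999, -0.037, -0.002]
wrist_force: [-0.5, -0.2, -0.7]
width: 28.1
grasp_force: 59.3
t 26.33 tcp [537.9 316.1  50.1] toolx deg -4.2 F [-0.  -0.6  0. ] w 28.2
```

View pics/w17.png

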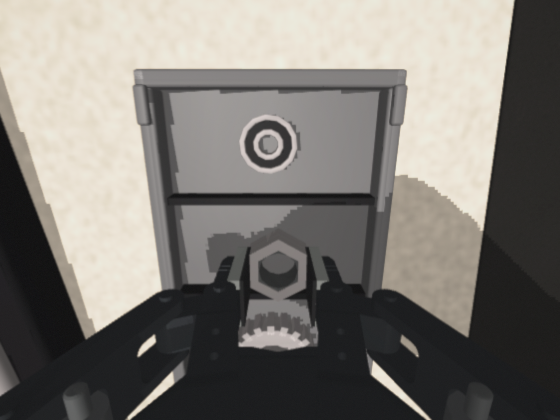

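Nut held flat at (278,268) between the partitions; small bearing flat at (269,144). Lowering.

```bash
python3 -m creep '0 0 0 0 0 -0.008 1;0 0 0 0 0 -0.004 1;0 0 0 0 0 -0.002 1;0 0 0 0 0 0 1;0 0 0 0 0 0 1'
```

```text
time_s: 26.75
tool_pos: [538.0, 318.4, 37.4]
ee_rot: [-0.0, 0.999, -0.036, 0.0]
wrist_force: [0.8, -1.0, -0.9]
width: 28.5
grasp_force: 59.3
```

```bash
python3 -m creep '0 0 0 0 0 -0.001 1;0 0 0 0 0 -0.001 1;0 0 0 0 0 -0.001 1;0 0 0 0 0 -0.001 1;0 0 0 0 0 0 1'
```

```text
time_s: 27.17
tool_pos: [538.0, 318.5, 34.6]
ee_rot: [0.0, 0.999, -0.036, 0.0]
wrist_force: [-2.8, -2.1, 7.7]
width: 28.2
grasp_force: 60.4
```

Contact with the floor (7.7 N): release, back off, and check everything.

```bash
python3 -m creep '0 0 0 0 0 0 0.7;0 0 0 0 0 0 0.5;0 0 0 0 0 0 0.4;0 0 0 0 0 0 0.4;0 0 0 0 0 0.02 0.4;0 0 0 0 0 0.03 0.4;0 0 0 -0.005 0 0.04 0.2;0 0 0 -0.01 0 0.04 0'; python3 -m creep '0 0 0 -0.02 -0.02 0.04 0;0 0 0 -0.02 -0.03 0.02 0;0 0 0 0 0 0 0;0 0 0 0 0 0 0'
python3 - <<'E'
from w import *
look("w18",[('nut',(538,318),24,18,25),('small',(597,315),24,11.5,17),('gearhub',(465,324),22,31,38),('gearrim',(465,324),36,16,22.5),('cells',(525,318),135,17,23)])
f=pickle.load(open("w18.pkl","rb"));P=cloud(f).reshape(-1,3);P=P[np.isfinite(P[:,2])]
def tops(P,nm,c,rad,z0,z1):
    s=P[(np.hypot(P[:,0]-c[0],P[:,1]-c[1])<rad)&(P[:,2]>z0)&(P[:,2]<z1)];A=np.c_[s[:,:2]-c,np.ones(len(s))];k=np.linalg.lstsq(A,s[:,2],rcond=None)[0];print(nm,'top z',k[2].round(1),'tilt',np.hypot(*k[:2]).round(3),len(s))
tops(P,'nut',(538,318),18,17,25);tops(P,'small',(597,315),15,11,18);tops(P,'gear',(465,324),13,30,39)
for n in("scene","side"):
    f=cams.grab_frame(n);P=cloud(f)
    for a in (('med',(691,111),30,12,18),('bush',(576,115),30,29,38),('socket',(688,-112),30,36,44),('large',(478,-333),36,16,24)):print(n,a[0],*rectz(P,np.array(a[1]),*a[2:],2. if n=='scene' else 3.))
    Q=P.reshape(-1,3);Q=Q[np.isfinite(Q[:,2])];tops(Q,'large',(478,-333),24,17,24)
    cv2.imwrite(f"pics/{n}9.png",f["image"][:,:,::-1])
E
```

```text
time_s: 27.83
tool_pos: [523.0, 317.4, 163.3]
ee_rot: [0.0, 0.999, -0.036, -0.001]
wrist_force: [1.0, -0.8, -0.3]
width: 73.7
grasp_force: 0.0
time_s: 28.17
tool_pos: [486.5, 270.1, 218.8]
ee_rot: [0.0, 0.999, -0.037, 0.002]
wrist_force: [0.2, 0.3, -0.4]
width: 85.3
grasp_force: 0.0
t 28.22 tcp [486.2 270.7 217.4] toolx deg -4.2 F [ 0.8  1.  -0.6] w 85.3
nut 462 [537.  319.1] 33.3 30.1 -3.3 [537.2 318.9] [32.  29.8]
small 613 [596.9 315.4] 29.1 28.9 84.6 [596.9 315.3] [28.6 28.7]
gearhub 428 [464.  323.7] 27.2 27.2 -38.8 [464.2 323.7] [26.8 26.3]
gearrim 1087 [463.8 324.1] 54.5 54.3 -13.2 [464.  323.9] [53.7 53.2]
cells 4998 [523.7 319.8] 215.5 126.2 -4.2 [523.8 319.6] [214.6 125.5]
nut top z 20.8 tilt 0.005 467
small top z 13.3 tilt 0.005 620
gear top z 35.0 tilt 0.022 375
scene med 307 [690.3 114.8] 38.8 38.3 13.5 [690.7 114.5] [38.2 37.5]
scene bush 127 [576.4 118.1] 29.9 28.1 49.8 [576.4 118.1] [29.5 28. ]
scene socket 108 [ 687.3 -109.1] 27.2 26.1 56.9 [ 687.5 -109.1] [27.1 25.7]
scene large 225 [ 478. -330.] 51.2 50.5 88.5 [ 477.8 -330.2] [50.9 49. ]
large top z 19.6 tilt 0.01 156
side med 100 [690.1 107.4] 39.0 38.5 -62.1 [690.2 107.2] [38.1 38.3]
side bush 81 [576. 112.] 29.1 28.0 46.9 [576.1 112.1] [28.9 28. ]
side socket 84 [ 687.7 -115.6] 27.6 26.2 4.6 [ 687.8 -115.7] [27.5 26. ]
side large 688 [ 478.8 -335.7] 52.1 50.4 4.0 [ 478.6 -335.9] [51.1 49.3]
large top z 18.9 tilt 0.029 491
```

View pics/scene9.png

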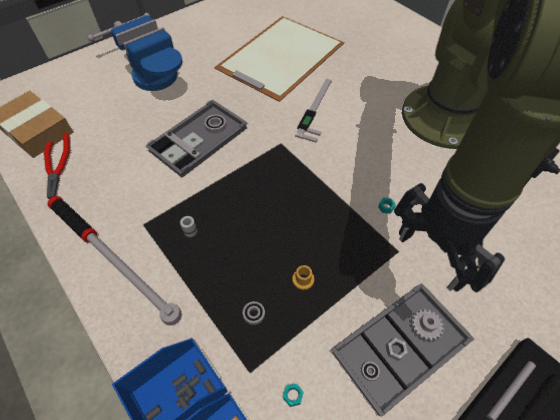

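The scene shows the plate under the bar (183,150), large bearing in the open half (215,122), gear (429,323), nut (398,348) and small bearing (370,370) each in its compartment, and the other three unmoved. Handing in.

```bash
python3 -c "
from cell import r
print(r.close_job())"
```

```text
the job is handed in; nothing more can be done
None
```

I made up both kits and handed the job in at about 28 s of the 112 s allowed; final camera checks showed every part flat in its place, the plate home to the end wall within about 2 mm, and the middle bearing, bush and socket unmoved, but the hand-in returned no verdict.

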